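# Index the model slide under the scan head

## Robot

A 7-joint arm with a two-finger parallel gripper is mounted at the origin on the work surface. World frame = base frame: x ahead of the robot, y to its left, z up, the work surface at z = 0. Lengths are in m, angles in degrees, forces in N, time in s.
With the tool pointing down it reaches from about 0.35 to 0.9 m from the base axis. Payload 19.9 kg.
Tool frame: the origin (TCP) lies at the centre of the arm's flange, where the gripper is bolted on; the fingertips stand 173 mm ahead of it and the grasp point (between the pads) lies 155 mm ahead of it; y points along the fingers, z is the direction in which the jaws open and shut, and the axes are right-handed (so a half turn about y gives the same grasp; the last joint's range is limited). The gripper opens to 85 mm and grips with 20 to 120 N. Pads are 22 mm wide; open, the fingers measure 114 mm over their backs; the gripper's body (76 mm by 85 mm) begins 54 mm behind the grasp point. The pads swing forward as they close: fully open they stand 13 mm farther back than shut.
Start: joints at [61.335, 23.915, -0.59, 92.452, 0.269, 63.638, -3.037], TCP at [0.277, -0.56, 0.405] pointing down, gripper open.
Joint ranges: [-161.28, 161.28], [-22.2, 115.67], [-73.04, 71.86], [3.21, 147.25], [-68.34, 248.33], [10.77, 114.83], [-161.83, 161.83]. Speed limits (degrees/s): [108.29, 108.29, 136.94, 136.94, 172.46, 172.46, 172.46].

## Interface

Orientations are given as [roll, pitch, yaw] about the fixed x, y, z axes, in that order (R = Rz(yaw) Ry(pitch) Rx(roll)).
In Python, from workcell import * gives the robot as it stands.
- The arm moves only by the tool jog_arm, never from a script. Its argument "commands" is a list that holds one entry, the list of rows, each a list of 6 numbers: the shift along the tool's x, y, z in m, then the turn, a rotation vector about the tool's x, y, z in degrees. A call has 1 to 10 rows; each row shifts and turns the pose as measured when the row begins, along the tool's axes as they then stand; what a row does not reach is not made up. A row lasts 1/8 s, in which the tool goes at most 62.5 mm and 10.7 degrees, less where a joint would pass 70% of its speed; a pose out of reach is approached as far as the arm can. A call with a gripper value outside its range is refused whole. "gripper" is the closure in counts, from 0 (fully open) to 255 (shut), set as the call begins (left out, the last holds). The fingers move at their own pace and stop on an object; "grip_force" is the grip in N (left out, the last holds). Time passes only in rows, so rows that do not move let the fingers close. It gives the time, the measured TCP pose, the force and the opening at its end, in the units of the state.
- observe(): the state, without advancing time (a new reading comes with each control period).
- camera(name): name is "scene" or "side" or "wrist"; returns a dict with "image" (480x640x3 uint8, blue, green, red), "K" (3x3 intrinsics, pixels), "cam_to_world" (4x4, takes a point from camera to world coordinates). Camera axes: x right, y down, z forward; pixel columns grow to the right and rows downward; lengths in m; the calibration is good to about 2 mm. The wrist camera is an equidistant fisheye: a pixel r from the principal point sees the ray r / f radians off the axis. A picture is of the moment at which its call begins. There is no depth.
- close_job(): hands the job in, once; it reports no verdict.
The state is a dict: "clock": time; "q": joint angles; "dq": joint speeds; "joint_torque": joint torques, N m; "ee_pos": TCP position; "ee_rot": TCP orientation; "contact_force": force on the tool from outside, world axes, zero at the start; "wrist_torque": the same for the moment, N m; "width": finger opening in m.
Only numpy, scipy, OpenCV 4.12 (cv2) and the standard library are available. Lean on these libraries where they do the work, as an engineer would, in place of code of your own. Each camera call takes 0.05 s, during which the arm holds its last target. There are 200 camera calls.

## Task

Bring the plaster cast to the scanning position: push the slide that carries it along its bench rail, by the upright tab at its rear end, until its spring plunger drops into the notch of the bent steel strip, without running it on past the notch. Then push the lock bar round by its upright post until it lies over the plunger, up to its stop. Do not touch or lift the cast, keep it in its seat on the slide, leave everything else on the bench where it stands, and finish with the robot clear.

Things in the scene. Friction and masses are not known exactly. Their poses are not given: they have to be found in the camera images.
- push_face (a point): middle of the rear face of the slide's steel push tab, an upright plate 50 mm wide (x), 8 mm thick (y), 37 mm high, from 18.5 mm below to 18.5 mm above this point, at the rear end of the slide's plate (80 x 100 x 12 mm, top 45 mm above the bench). The rear face looks along -y; +y is the way the slide is pushed along the rail; z is up
- slide (a joint): travel of the slide along its rail in m, 0 at the rear end where it starts, 0.29 at the front end, growing along +y of push_face. It moves only so (cannot be lifted), takes about 2 N on the free rail and stays where it is left
- rail: fixed aluminium rail, 50 mm wide (x), 400 mm long (y), top 30 mm above the bench, with 12 mm thick end plates 36 mm high; origin under its middle, axes as push_face. Behind the slide's tab the space over the rail is free
- seat (a point): centre of the slide's top face where the cast sits between four low rims (6 mm high), 45 mm above the bench, 56 mm ahead (+y) of the rear face of the tab; axes as push_face
- nose (a point): lowest point of the roller nose (4 mm radius) of the slide's spring plunger as it hangs free, 34 mm above the bench; it stands on an arm 65 mm to +x of the slide's middle line, 50 mm ahead of the tab's rear face. The point goes along with the slide, not up and down with the plunger. Axes as push_face
- notch (a point): where the nose rests when dropped in: the V notch of the bent steel strip (88 mm long, 20 mm wide) on the fixed detent block beside the rail; the block's place along the rail differs every time. Axes as push_face: the slide is home when nose and notch have the same y
- detent: the fixed block with the notched strip, lock bar and scan head; origin on the bench, 65 mm to -x of the notch; axes as notch. Feel of the push: from 35 mm before the notch it climbs a ramp to about 5 N 10 mm before it; then the plunger drops, the slide snaps forward and the push dips to nothing; pushing on over the steep far side (crest 8 mm beyond) takes 15 to 18 N
- lock_post (a point): a point on the axis of the upright steel post (10 mm diameter, from 80 to 116 mm above the bench, this point at 100 mm) at the free end of the lock bar, 55 mm from the pivot
- lock_pivot (a point): a point on the lock bar's vertical pivot axis, 100 mm above the bench, 55 mm to +x of the notch; axes as notch. The pivot's boss (28 mm across) and the flat dark steel bar (16 mm wide) reach only to 80 mm above the bench. The white scan head (88 mm wide, top 78 mm above the bench) begins 74 mm to +x of the pivot
- lockbar (a joint): angle of the lock bar about its pivot, rad, counterclockwise seen from above: 0 when the bar points along +y of notch, 1.5 at its stop, where the bar points to -x and lies over the plunger. It turns stiffly (0.04 N m, under 1 N at the post) and stays where it is left
- cast_mid (a point): middle of the loose white plaster cast (a tooth arch on a base, 64 x 58 x 28 mm, about 0.16 kg) that sits on the slide; its top is 73 mm above the bench. Not to be touched.
- spare_cast: a second such cast standing on the bench on the robot's side of the rail; origin under its middle. Leave alone.
- bowl: black rubber mixing bowl, 100 mm across, 55 mm high, on the far side of the rail; origin under its middle. Leave alone.
- spatula: spatula 180 mm long lying on the robot's side of the rail; origin about its middle. Leave alone.
- bottle: white bottle with blue label, 60 mm across, 130 mm high; origin under its middle. Leave alone.
- articulator: steel articulator with casts, 90 x 85 mm, 132 mm high; origin under its middle. Leave alone.
- beaker: clear beaker, 76 mm across, 85 mm high; origin under its middle. Leave alone.
- brush: brush 170 mm long lying on the bench; origin about its middle. Leave alone.
Mind the look-alikes: they are no part of the job. Leave any orange or pink look-alike of the part that bears cast_mid alone.

How it is judged (in metres and radians):
On the way, in this order (a step that is already met when the one before it is completed fails the run):
1. the plunger has dropped into the notch (y of nose in the frame of notch between -0.0025 and 0.0025 m and value of joint lockbar below 0.8 rad), for 0.2 s.
2. the lock bar lies over the plunger, with the slide still home (y of nose in the frame of notch between -0.0025 and 0.0025 m and value of joint lockbar above 1.3 rad), for 0.2 s.
At the end, for the whole second after the job is handed in: The slide rests in the notch (nose within 2.5 mm of the notch along the rail), the lock bar is at 1.3 rad or more, over the plunger, and the cast sits in its seat on the slide (within 8 mm, upright within 0.1 rad); all at rest (all of step 2 and velocity of joint slide between -0.01 and 0.01 m/s and horizontal distance between cast_mid and seat below 0.008 m and z of cast_mid in the frame of seat below 0.018 m and angle between cast_mid's own z axis and vertical below 0.1 rad); the robot touches nothing.
It fails at once if the cast is touched (contact force between any of the fingers, the arm and cast above 0.3 N).
It fails at once if the cast is lifted or leaves its seat (z of cast_mid in the frame of seat above 0.022 m or horizontal distance between cast_mid and seat above 0.012 m).
It fails at once if the slide is driven on past the notch (y of nose in the frame of notch above 0.012 m).
It fails at once if a bystander is shifted by more than 15 mm (distance of any of spare_cast, bowl, spatula, bottle, articulator, beaker, brush from where it was at the start of the episode above 0.015 m).
It also fails if it takes over 64 s, if anything falls off the work surface, if the arm or the gripper's body presses on something with over 40 N, if the wrist force passes 120 N, or if a joint passes its speed limit or range.

## Working session

There is one attempt and no reset: what is moved stays moved. The work goes in short steps, Python scripts to look and compute and a tool call to move; the robot and the scene stay as the last step left them, time stands still between calls to the robot, and variables do not carry over. Pictures are saved under pics/ and viewed, about 8 in all and at most 12, crops included, and the job is handed in when it is done.

Besides the shell and the picture viewer there is one more tool, called as a command line: name --argument value ..., lists and objects as JSON in quotes. jog_arm: Moves the arm, as the interface text tells. Its arguments: {"type":"object","properties":{"commands":{"type":"array"},"gripper":{"type":"number"},"grip_force":{"type":"number"}},"required":["commands"]}

```bash
mkdir -p pics; ls; python3 - <<'E'
from workcell import *
import cv2,numpy as np
s=observe();print({k:np.round(v,3).tolist() for k,v in s.items()})
for n in("scene","side","wrist"):
    c=camera(n);cv2.imwrite(f"pics/{n}0.png",c["image"]);np.savez(f"pics/{n}0.npz",**c);print(n,np.round(c["K"],1).tolist(),np.round(c["cam_to_world"],3).tolist())
E
```

```text
pics
{'clock': 0.0, 'q': [61.335, 23.948, -0.591, 92.484, 0.27, 63.638, -3.036], 'dq': [0.002, 0.026, -0.009, -0.018, -0.031, -0.0, -0.008], 'joint_torque': [-0.001, -86.445, 0.678, -43.49, 0.019, 0.007, 0.0], 'ee_pos': [0.277, -0.56, 0.404], 'ee_rot': [-90.069, -0.006, -153.71], 'contact_force': [-0.431, 0.642, -0.402], 'wrist_torque': [0.009, 0.013, -0.041], 'width': 0.085}
scene [[567.7, 0.0, 325.9], [0.0, 567.7, 239.0], [0.0, 0.0, 1.0]] [[-0.534, 0.647, -0.545, 1.222], [0.845, 0.395, -0.359, 0.469], [-0.017, -0.652, -0.758, 1.082], [0.0, 0.0, 0.0, 1.0]]
side [[493.1, 0.0, 319.9], [0.0, 493.1, 243.0], [0.0, 0.0, 1.0]] [[-0.758, -0.353, 0.549, -0.215], [-0.653, 0.418, -0.632, 0.891], [-0.007, -0.837, -0.547, 0.848], [0.0, 0.0, 0.0, 1.0]]
wrist [[371.6, 0.0, 318.3], [0.0, 371.6, 243.5], [0.0, 0.0, 1.0]] [[0.443, -0.86, -0.254, 0.341], [-0.896, -0.425, -0.125, -0.528], [-0.001, 0.283, -0.959, 0.373], [0.0, 0.0, 0.0, 1.0]]
```

View pics/scene0.png

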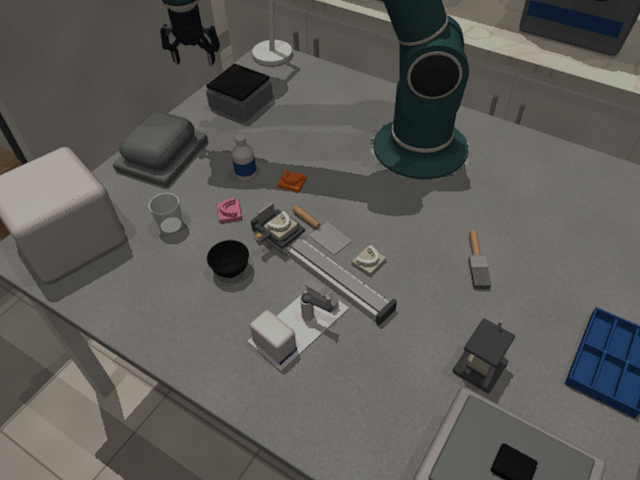

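View pics/side0.png

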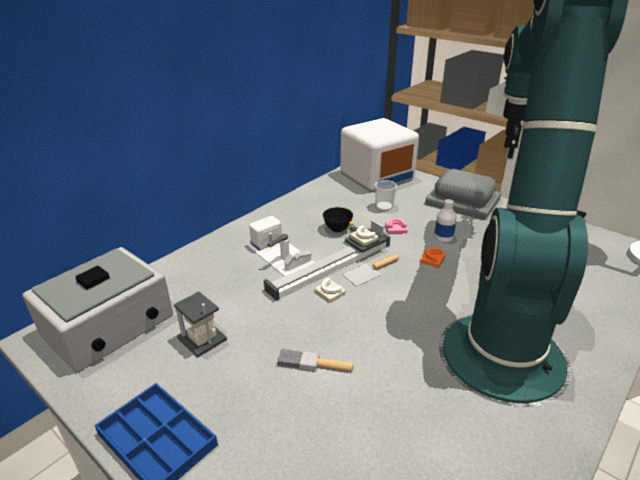

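Scene: the slide with the cast is at about (278,228) px and the rail runs to (388,310). The detent, lock post and scan head are at about (310,310), the bowl at (228,258) and the spare cast at (369,259). The side view agrees. Next I'll enlarge both.

```bash
python3 - <<'E'
import cv2,numpy as np
a=cv2.imread("pics/scene0.png")[195:365,235:405];b=cv2.imread("pics/side0.png")[205:305,235:405]
a=cv2.resize(a,(600,600),interpolation=cv2.INTER_CUBIC)
cv2.imwrite("pics/cropA.png",a)
b=cv2.resize(b,(800,470),interpolation=cv2.INTER_CUBIC);cv2.imwrite("pics/cropB.png",b)
E
```

```text
(no output)
```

View pics/cropA.png

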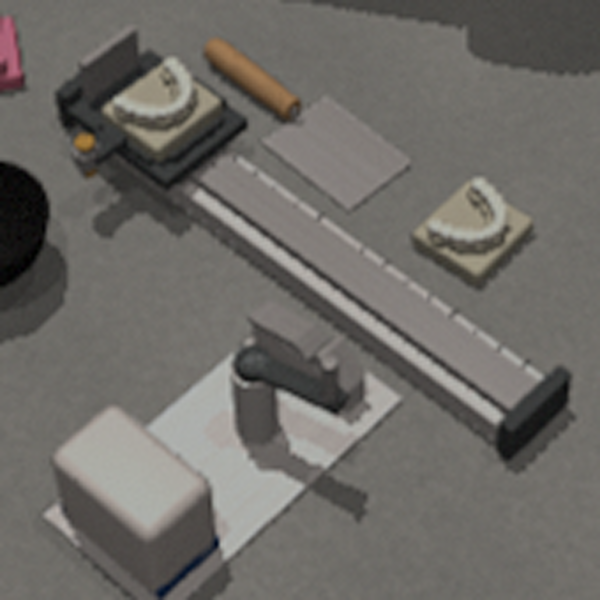

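View pics/cropB.png

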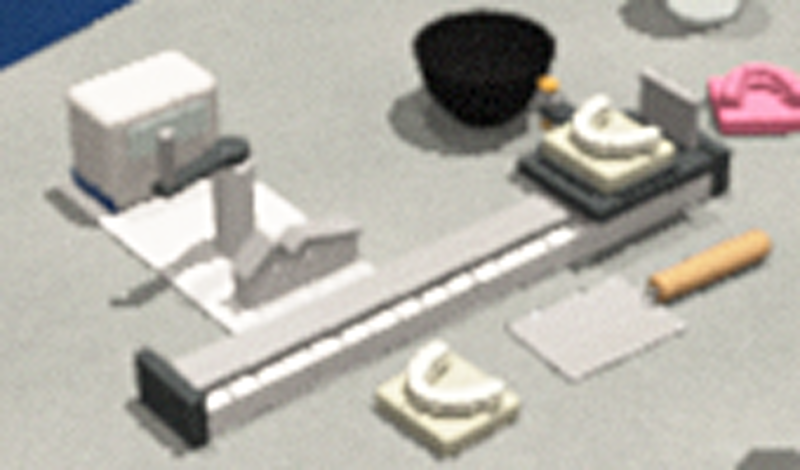

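```bash
cat > h.py <<'E'
import numpy as np,cv2
def ray(n,p):
    c=np.load(f"pics/{n}.npz");T=c["cam_to_world"];K=c["K"]
    d=np.array([(p[0]-K[0,2])/K[0,0],(p[1]-K[1,2])/K[1,1],1.])
    return T[:3,3],T[:3,:3]@d
def plane(n,p,z):
    o,d=ray(n,p);return o+d*(z-o[2])/d[2]
def tri(pa,pb):
    A=[ray("scene0",pa),ray("side0",pb)];M=np.zeros((3,3));v=np.zeros(3)
    for o,d in A:
        d=d/np.linalg.norm(d);P=np.eye(3)-np.outer(d,d);M+=P;v+=P@o
    x=np.linalg.solve(M,v)
    return x,[np.linalg.norm(np.cross(x-o,d/np.linalg.norm(d)))*1e3 for o,d in A]
a=lambda u,v:((u+.5)/600*170+235-.5,(v+.5)/600*170+195-.5)
b=lambda u,v:((u+.5)/800*170+235-.5,(v+.5)/470*100+205-.5)
E
python3 - <<'E'
from h import *
np.set_printoptions(precision=4,suppress=True)
for n,p,q in [("tab +x top",(82,72),(645,68)),("tab -x top",(137,32),(700,98)),
 ("endplate +x top front",(503,437),(138,352)),("endplate -x top",(568,372),(207,393)),("pivot top",(255,362),(240,148)),("post top",(328,345),(165,130)),("postbot/bar end",(345,400),(165,188)),("orange plunger knob",(85,142),(547,84)),("cast top back",(180,62),(0,0))]:
    if q!=(0,0): x,e=tri(a(*p),b(*q));print(n,x,np.round(e,1))
pa=lambda p,z:plane("scene0",a(*p),z); pb=lambda p,z:plane("side0",b(*p),z)
print("A end plate top corners z36",pa((500,430),.036),pa((568,372),.036),"B",pb((138,352),.036),pb((207,393),.036))
print("A rail +x edge z30",pa((190,190),.03),pa((500,425),.03)," -x",pa((235,157),.03),pa((540,380),.03))
print("B rail -x edge",pb((570,235),.03),pb((210,400),.03),"+x edge",pb((515,208),.03),pb((180,358),.03))
print("pivot z80",pa((255,362),.08),pb((240,148),.08)); print("post z116",pa((328,345),.116),pb((165,130),.116))
print("strip B corners",[pb(p,z) for p,z in (((268,225),.04),((285,247),.034),((312,222),.04),((358,232),.03))])
E
```

```text
tab +x top [ 0.5199 -0.1918  0.0806] [4.2 4.2]
tab -x top [ 0.4698 -0.1812  0.0821] [4.4 4.4]
endplate +x top front [0.6012 0.1871 0.0326] [1.4 1.4]
endplate -x top [0.5388 0.1969 0.0379] [4.6 4.6]
pivot top [0.6583 0.0427 0.0773] [3.3 3.3]
post top [0.6558 0.0987 0.1233] [3.5 3.5]
postbot/bar end [0.6566 0.1072 0.0819] [1.8 1.8]
orange plunger knob [ 0.567  -0.1534  0.0712] [0.4 0.4]
A end plate top corners z36 [0.6005 0.1854 0.036 ] [0.5403 0.2008 0.036 ] B [0.5979 0.1883 0.036 ] [0.5409 0.1896 0.036 ]
A rail +x edge z30 [ 0.5382 -0.0906  0.03  ] [0.5937 0.182  0.03  ]  -x [ 0.4974 -0.0809  0.03  ] [0.5511 0.1871 0.03  ]
B rail -x edge [ 0.4854 -0.0736  0.03  ] [0.5407 0.1878 0.03  ] +x edge [ 0.5302 -0.0752  0.03  ] [0.5813 0.1714 0.03  ]
pivot z80 [0.6619 0.0472 0.08  ] [0.6561 0.0412 0.08  ]
post z116 [0.6493 0.0923 0.116 ] [0.6636 0.0955 0.116 ]
strip B corners [array([0.6261, 0.0499, 0.04  ]), array([0.6078, 0.0544, 0.034 ]), array([0.6075, 0.0299, 0.04  ]), array([0.5883, 0.0089, 0.03  ])]
```

jog_arm --commands '[[[0,0,0,0,-10.4,0],[0,0,0,0,-10.4,0],[0,0,0,0,-10.4,0],[0,0,0,0,-10.4,0],[0,0,0,0,-10.4,0],[0,0,0,0,0,0]]]' --gripper 255

```text
clock: 0.9
ee_pos: [0.2767, -0.5599, 0.4026]
ee_rot: [-90.1, 0.2, -100.2]
contact_force: [-0.4, -0.2, 0.6]
width: -0.0003
```

```bash
cat >> h.py <<'E'
TH=np.radians(-11.7);X=np.array([np.cos(TH),np.sin(TH)]);Y=np.array([-np.sin(TH),np.cos(TH)])
from scipy.spatial.transform import Rotation as Ro
def go(xy,z):
    from workcell import observe
    s=observe();R=Ro.from_euler('xyz',s["ee_rot"],degrees=True).as_matrix()
    d=np.array([*xy,z])-s["ee_pos"]
    print("rot",np.round(s["ee_rot"],2),"pos",np.round(s["ee_pos"],4),"F",np.round(s["contact_force"],1),"t",s["clock"],"tool shift",np.round(R.T@d,4))
E
python3 - <<'E'
from h import *
np.set_printoptions(precision=4,suppress=True)
tab=np.array([.495,-.1865]);piv=np.array([.6583,.0427]);knob=np.array([.567,-.1534])
for n,p in(("tab",tab),("piv",piv),("knob",knob),("post",np.array([.656,.098]))):print(n,p@X,p@Y)
for n,p,z in(("bottle base",(243,176),0),("bottle top",(239,140),.13),("pink",(230,210),.01),("orange",(292,180),.01),("bowl",(228,245),.055)):print(n,plane("scene0",p,z))
t=(tab@X)*X+(tab@Y-.045)*Y;print(t);go(t,.30)
E
```

```text
tab 0.5225351218417635 -0.08224534297948564
piv 0.6359633587205853 0.17530769054674156
knob 0.5863269047302302 -0.0352323826822363
post 0.6224970088229401 0.22899230119480524
bottle base [ 0.3684 -0.3652  0.    ]
bottle top [ 0.3671 -0.3585  0.13  ]
pink [ 0.4974 -0.3067  0.01  ]
orange [ 0.3191 -0.2323  0.01  ]
bowl [ 0.6207 -0.2061  0.055 ]
[ 0.4859 -0.2306]
rot [ -90.15    0.18 -100.21] pos [ 0.2767 -0.5599  0.4026] F [-0.4 -0.2  0.6] t 0.9 tool shift [-0.3609  0.1033  0.1478]
```

jog_arm --commands '[[[-0.06,0,0.025,0,1.5,0],[-0.06,0,0.025,0,0,0],[-0.06,0,0.025,0,0,0],[-0.06,0.02,0.025,0,0,0],[-0.06,0.02,0.025,0,0,0],[-0.05,0.03,0.02,0,0,0],[0,0,0,0,0,0]]]'

```text
clock: 1.78
ee_pos: [0.4859, -0.2568, 0.3355]
ee_rot: [-90.1, 0.2, -104.1]
contact_force: [-0.7, -0.7, 0.7]
width: -0.0003
```

```bash
python3 - <<'E'
from h import *
go((.4859,-.2306),.23)
from workcell import *
c=camera("wrist");cv2.imwrite("pics/w1.png",c["image"]);np.savez("pics/w1.npz",**c)
E
```

```text
rot [ -90.08    0.17 -104.05] pos [ 0.4859 -0.2568  0.3355] F [-0.7 -0.7  0.7] t 1.775 tool shift [-0.0251  0.1056 -0.0062]
```

View pics/w1.png

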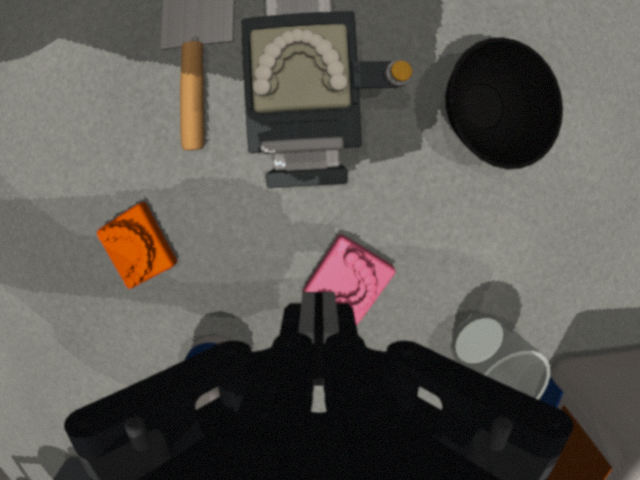

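Wrist view: tab top edge from (262,146) to (343,141), rear rail end plate at (306,177), plunger knob at (400,71), bowl at (505,102). The closed fingertips at (319,298) are aimed at the tab, offset by about 2 degrees of yaw.

```bash
cat >> h.py <<'E'
def fish(n,p,z):
    c=np.load(f"pics/{n}.npz");T=c["cam_to_world"];K=c["K"]
    d=np.array([(p[0]-K[0,2])/K[0,0],(p[1]-K[1,2])/K[1,1]]);r=np.hypot(*d)
    v=T[:3,:3]@np.array([*(d/r*np.sin(r)),np.cos(r)]);o=T[:3,3];return (o+v*(z-o[2])/v[2])[:2]
E
python3 - <<'E'
from h import *
np.set_printoptions(precision=4,suppress=True)
for n,p,z in(("tab rear L",(262,152),.082),("tab rear R",(343,148),.082),("tab front L",(262,142),.082),("tab front R",(343,137),.082),("knob",(400,71),.071),("plate rear L",(249,152),.045),("plate rear R",(361,147),.045),("endplate rear L",(268,187),.036),("endplate rear R",(347,182),.036),("tip",(319,296),.17),("pink",(350,275),.015)):
    w=fish("w1",p,z);print(n,w,"lat,s",w@X,w@Y)
im=cv2.imread("pics/w1.png");print(im[130:165,300].mean(1).astype(int),im[130:165,275].mean(1).astype(int))
E
```

```text
tab rear L [ 0.4687 -0.1865] lat,s 0.4967859077899659 -0.08754586761331645
tab rear R [ 0.5161 -0.1962] lat,s 0.545211406832814 -0.08745168969969494
tab front L [ 0.4703 -0.1806] lat,s 0.4971338224464517 -0.08150873546418527
tab front R [ 0.5177 -0.1898] lat,s 0.5454355300774374 -0.08084651810767017
knob [ 0.5638 -0.1563] lat,s 0.5837574288349543 -0.03868316425453883
plate rear L [ 0.454  -0.1839] lat,s 0.4818983741288284 -0.08804008863676509
plate rear R [ 0.5307 -0.1999] lat,s 0.5601760171616279 -0.08817680752377502
endplate rear L [ 0.459  -0.2124] lat,s 0.4925733822486474 -0.11486463443018953
endplate rear R [ 0.5158 -0.2229] lat,s 0.5503246929190897 -0.11370439078329712
tip [ 0.4888 -0.2462] lat,s 0.5285824929463783 -0.1419391109946719
pink [ 0.5019 -0.3021] lat,s 0.552745226933459 -0.19408194443862498
[ 44  39  41  41  40  42  42  47  58  79  94 104 107 104 106 107 106 101
  98  87  80  75  84  94  98  97  98  98  98  99  98  96 100 102 104] [ 43  42  41  41  43  44  41  39  42  47  66  83  96 104 106 104 103 104
 105 108 115 113 104 100 111 123 130 135 135 149 174 190 195 193 187]
```

```bash
python3 - <<'E'
from h import *
go(.521*X-.122*Y,.23)
E
```

```text
rot [-9.0020e+01  9.0000e-02 -1.0418e+02] pos [ 0.4852 -0.2589  0.3365] F [-0.8 -0.9 -0.4] t 1.825 tool shift [-0.0326  0.1066 -0.008 ]
```

jog_arm --commands '[[[-0.033,0.02,-0.007,0,-2.5,0],[0,0.03,0,0,0,0],[0,0.03,0,0,0,0],[0,0.015,0,0,0,0],[0,0.0,0,0,0,0]]]'

```text
clock: 2.45
ee_pos: [0.4855, -0.2298, 0.2418]
ee_rot: [-89.8, -0.1, -102.9]
contact_force: [0.3, 0.5, 0.4]
width: 0.0001
```

```bash
python3 - <<'E'
from h import *
go(.521*X-.122*Y,.23)
E
```

```text
rot [ -89.8    -0.13 -102.88] pos [ 0.4855 -0.2298  0.2418] F [0.3 0.5 0.4] t 2.45 tool shift [-0.0046  0.0117 -0.0011]
```

jog_arm --commands '[[[0,0.012,0,0,-1.2,0],[-0.01,0,0,0,0,0],[-0.01,0,0,0,0,0],[-0.008,0,0,0,0,0],[-0.008,0,0,0,0,0],[-0.008,0,0,0,0,0]]]'

```text
clock: 3.2
ee_pos: [0.4955, -0.1849, 0.2315]
ee_rot: [-89.6, -0.2, -101.7]
contact_force: [-0.3, -2.1, -1.3]
width: -0.0003
```

```bash
python3 - <<'E'
from h import *
go(.521*X+.064*Y,.23)
E
```

```text
rot [ -89.61   -0.23 -101.74] pos [ 0.4955 -0.1849  0.2315] F [-0.3 -2.1 -1.3] t 3.2 tool shift [-0.1446  0.0009 -0.0018]
```

jog_arm --commands '[[[-0.013,0,0,0,0,0],[-0.014,0,0,0,0,0],[-0.014,0,0,0,0,0],[-0.014,0,0,0,0,0],[-0.014,0,0,0,0,0],[-0.014,0,0,0,0,0],[-0.014,0,0,0,0,0],[-0.012,0,0,0,0,0],[-0.008,0,0,0,0,0],[-0.004,0,0,0,0,0]]]'

```text
clock: 4.45
ee_pos: [0.5217, -0.0571, 0.231]
ee_rot: [-89.6, -0.2, -101.7]
contact_force: [-1.4, -2.2, 0.4]
width: 0.0002
```

```bash
python3 - <<'E'
from h import *
from workcell import *
go(.521*X+.114*Y,.23)
for n in("wrist","side"):
    c=camera(n);np.savez(f"pics/{n}2.npz",**c);cv2.imwrite(f"pics/{n}2.png",c["image"])
E
```

```text
rot [ -89.65   -0.22 -101.67] pos [ 0.5217 -0.0571  0.231 ] F [-1.4 -2.2  0.4] t 4.45 tool shift [-0.0641  0.0007 -0.0014]
```

View pics/wrist2.png

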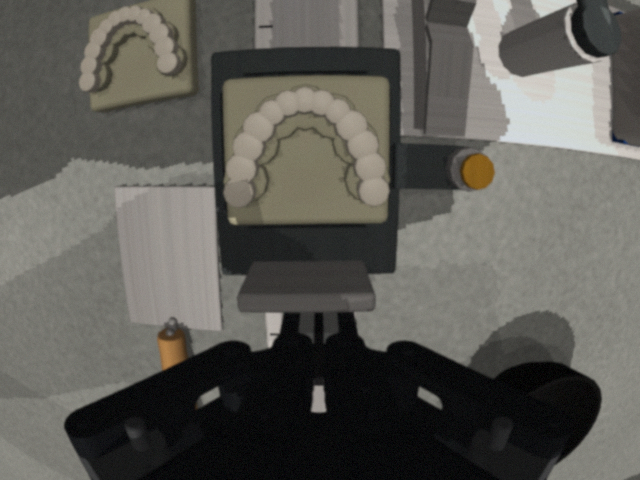

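The tab rear edge is at row 310, against the fingertips. The knob is at (475,171), the strip starts at about (425,130) and the lock pivot boss top is at about (595,25). The cast is seated.

```bash
python3 - <<'E'
from h import *
np.set_printoptions(precision=4,suppress=True)
for n,p,z in(("tab rear L",(240,309),.082),("tab rear R",(373,309),.082),("plate rear L",(220,272),.045),("plate rear R",(396,270),.045),("knob",(479,171),.071),("arm knob base",(470,170),.05),("pivot",(595,25),.08),("strip near end L",(413,135),.02),("strip fold row45",(450,22),.04)):
    w=fish("wrist2",p,z);print(n,w,"lat,s",w@X,w@Y)
E
```

```text
tab rear L [ 0.4976 -0.0397] lat,s 0.49535862647910966 0.06199681143016908
tab rear R [ 0.5443 -0.0493] lat,s 0.542978838519262 0.06205806387698139
plate rear L [ 0.4815 -0.0365] lat,s 0.47886355738910324 0.061869324658747116
plate rear R [ 0.5601 -0.0518] lat,s 0.5589424078941599 0.06280276886075789
knob [ 0.5934 -0.0094] lat,s 0.5829585263438999 0.11112017482188714
arm knob base [ 0.5984 -0.012 ] lat,s 0.5884263947745032 0.10956508331116699
pivot [0.6555 0.0441] lat,s 0.6329465955400785 0.17608305095697144
strip near end L [0.5832 0.005 ] lat,s 0.5701224727992289 0.12314813019422971
strip fold row45 [0.606  0.0549] lat,s 0.5822395065539508 0.17664716280256837
```

jog_arm --commands '[[[-0.008,0,0,0,0,0],[-0.008,0,0,0,0,0],[-0.008,0,0,0,0,0],[-0.006,0,0,0,0,0],[-0.006,0,0,0,0,0],[-0.005,0,0,0,0,0],[-0.004,0,0,0,0,0],[-0.003,0,0,0,0,0]]]'

```text
clock: 5.55
ee_pos: [0.5316, -0.0097, 0.2309]
ee_rot: [-89.7, -0.4, -101.9]
contact_force: [-3.9, -6.6, 5.0]
width: -0.0001
```

```bash
python3 - <<'E'
from h import *
go(.521*X+.114*Y,.23)
E
```

```text
rot [ -89.71   -0.44 -101.86] pos [ 0.5316 -0.0097  0.2309] F [-3.9 -6.6  5. ] t 5.55 tool shift [-0.0157  0.0008 -0.0015]
```

jog_arm --commands '[[[-0.002,0,0,0,0,0],[-0.002,0,0,0,0,0]]]'

```text
clock: 5.8
ee_pos: [0.5323, -0.0063, 0.2309]
ee_rot: [-89.7, -0.5, -101.9]
contact_force: [-3.7, -5.7, 4.1]
width: 0.0001
```

jog_arm --commands '[[[-0.002,0,0,0,0,0]]]'

```text
clock: 5.92
ee_pos: [0.5326, -0.0047, 0.2309]
ee_rot: [-89.8, -0.6, -101.9]
contact_force: [-3.8, -4.6, 4.7]
width: 0.0002
```

jog_arm --commands '[[[-0.002,0,0,0,0,0]]]'

```text
clock: 6.05
ee_pos: [0.533, -0.003, 0.2309]
ee_rot: [-89.8, -0.6, -102.0]
contact_force: [-2.6, -5.5, 3.0]
width: 0.0001
```

jog_arm --commands '[[[-0.0015,0,0,0,0,0]]]'

```text
clock: 6.18
ee_pos: [0.5333, -0.0015, 0.2309]
ee_rot: [-89.8, -0.7, -102.0]
contact_force: [-1.9, -2.3, 1.1]
width: 0.0001
```

jog_arm --commands '[[[-0.0015,0,0,0,0,0]]]'

```text
clock: 6.3
ee_pos: [0.5338, 0.0003, 0.2309]
ee_rot: [-89.8, -0.6, -102.0]
contact_force: [-0.1, 0.3, 0.4]
width: 0.0004
```

jog_arm --commands '[[[-0.0015,0,0,0,0,0]]]'

```text
clock: 6.42
ee_pos: [0.5342, 0.0022, 0.2309]
ee_rot: [-89.7, -0.6, -102.0]
contact_force: [0.4, 0.1, 0.2]
width: 0.0002
```

The push force fell to about 0, so the plunger should have dropped. I'll check it from above.

```bash
python3 - <<'E'
from h import *
from workcell import *
go(.521*X+.114*Y,.23)
for n in("wrist","side"):
    c=camera(n);np.savez(f"pics/{n}3.npz",**c);cv2.imwrite(f"pics/{n}3.png",c["image"])
go(.521*X+.114*Y,.23)
E
```

```text
rot [ -89.74   -0.6  -101.97] pos [0.5342 0.0022 0.2309] F [0.4 0.1 0.2] t 6.425 tool shift [-0.0035  0.0009 -0.0017]
rot [ -89.74   -0.61 -101.96] pos [0.5342 0.0023 0.231 ] F [-0.4 -0.6  0. ] t 6.525 tool shift [-0.0034  0.0009 -0.0016]
```

View pics/wrist3.png

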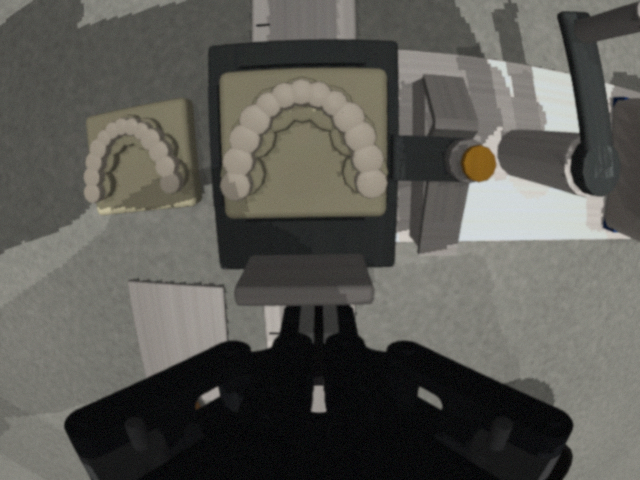

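The tab edge is now ahead of the fingers at row 302. The knob at (479,162) is level with the pivot boss at (597,164), so the plunger is in the notch. The bar points up the image from the pivot to (575,18), with its post there.

```bash
python3 - <<'E'
from h import *
np.set_printoptions(precision=4,suppress=True)
for n,p,z in(("tab rear L",(237,303),.082),("tab rear R",(372,302),.082),("plate rear",(308,267),.045),("plate rear w2",(308,267),.045),("knob",(482,162),.067),("pivot",(598,164),.08),("bar end",(574,15),.08),("postbase",(581,30),.08)):
    w=fish("wrist3",p,z);print(n,w,"lat,s",w@X,w@Y)
E
```

```text
tab rear L [0.5095 0.0214] lat,s 0.49460237625062864 0.12425556223290204
tab rear R [0.5565 0.0119] lat,s 0.5425467649092915 0.12451703147391872
plate rear [0.5336 0.0161] lat,s 0.5192190701969718 0.12399707904548733
plate rear w2 [0.5336 0.0161] lat,s 0.5192190701969718 0.12399707904548733
knob [0.609  0.0512] lat,s 0.5859718431450511 0.17360386856969662
pivot [0.6576 0.0455] lat,s 0.6346661953353486 0.17791922197775253
bar end [0.6563 0.1051] lat,s 0.6213695412218108 0.23600138045401703
postbase [0.6583 0.099 ] lat,s 0.6245045346647036 0.2304323374840585
```

The nose sits at s≈0.174 and the pivot at 0.175 to 0.178. I'll feel gently for the steep far flank to make sure the nose is at the bottom of the V, and stop at a few N.

jog_arm --commands '[[[-0.0015,0,0,0,0,0]]]'

```text
clock: 6.65
ee_pos: [0.5346, 0.0039, 0.2309]
ee_rot: [-89.7, -0.6, -102.0]
contact_force: [0.3, -0.0, 0.5]
width: -0.0001
```

jog_arm --commands '[[[-0.0015,0,0,0,0,0]]]'

```text
clock: 6.78
ee_pos: [0.5349, 0.0055, 0.2309]
ee_rot: [-89.7, -0.6, -102.0]
contact_force: [0.1, -0.2, -0.4]
width: 0.0001
```

jog_arm --commands '[[[-0.0015,0,0,0,0,0]]]'

```text
clock: 6.9
ee_pos: [0.5353, 0.007, 0.2309]
ee_rot: [-89.7, -0.6, -102.0]
contact_force: [-1.4, 0.9, -0.3]
width: -0.0001
```

jog_arm --commands '[[[-0.0015,0,0,0,0,0]]]'

```text
clock: 7.02
ee_pos: [0.5355, 0.0083, 0.2309]
ee_rot: [-89.7, -0.6, -102.0]
contact_force: [-2.0, -6.6, 2.7]
width: -0.0
```

The force rose to 7 N on the far flank, so the slide is at the bottom of the notch. Backing off and rising.

jog_arm --commands '[[[0.015,0,0,0,0,0],[0.02,0,0,0,0,0],[0,-0.03,0,0,0,0],[0,-0.03,0,0,0,0],[0,-0.03,0,0,0,0],[0,-0.01,0,0,0,0],[0,0,0,0,0,0]]]'

```text
clock: 7.9
ee_pos: [0.5263, -0.0315, 0.3331]
ee_rot: [-89.8, -0.7, -102.2]
contact_force: [0.1, -0.0, -0.5]
width: -0.0001
```

```bash
python3 - <<'E'
from h import *
from workcell import *
go(.641*X+.2565*Y,.33)
for n in("wrist",):
    c=camera(n);np.savez(f"pics/{n}4.npz",**c);cv2.imwrite(f"pics/{n}4.png",c["image"])
E
```

```text
rot [ -89.84   -0.68 -102.18] pos [ 0.5263 -0.0315  0.3331] F [ 0.1 -0.  -0.5] t 7.9 tool shift [-0.1816  0.0012  0.1178]
```

View pics/wrist4.png

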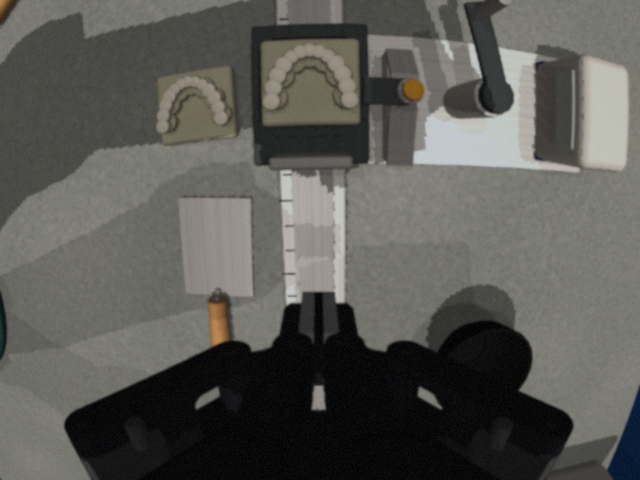

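Everything is clear from above: knob (412,90), pivot boss top (495,96), bar end (478,3), slide plate rear edge at row 165.

```bash
python3 - <<'E'
from h import *
np.set_printoptions(precision=4,suppress=True)
for n,p,z in(("tab rear L",(270,167),.082),("tab rear R",(352,166),.082),("plate rear L",(252,165),.045),("plate rear R",(368,165),.045),("knob",(413,89),.067),("pivot",(495,96),.08),("bar end mid",(478,5),.08),("head face top",(578,58),.078)):
    w=fish("wrist4",p,z);print(n,w,"lat,s",w@X,w@Y)
E
```

```text
tab rear L [0.5101 0.0246] lat,s 0.4945579412057701 0.127512133481218
tab rear R [0.5576 0.0148] lat,s 0.5430347668248102 0.1275698429391449
plate rear L [0.4929 0.0265] lat,s 0.477261948192477 0.1258946724724519
plate rear R [0.5714 0.0093] lat,s 0.5576611525621922 0.12496423772527117
knob [0.607  0.0547] lat,s 0.5833251382074256 0.1766625426050885
pivot [0.6573 0.0431] lat,s 0.6349184733231517 0.17552320627054982
bar end mid [0.6595 0.1041] lat,s 0.6246991883514292 0.23567625008167725
head face top [0.7357 0.066 ] lat,s 0.7069833502504658 0.21382973117020268
```

jog_arm --commands '[[[-0.045,0,0.03,0,0,0],[-0.045,0,0.03,0,0,0],[-0.045,0,0.03,0,0,0],[-0.045,0,0.028,0,0,0],[0,0,0,0,10.4,0],[0,0,0,0,10.4,0],[0,0,0,0,10.4,0],[0,0,0,0,10.4,0],[0,0,0,0,0,0]]]'

```text
clock: 9.07
ee_pos: [0.6826, 0.1223, 0.3137]
ee_rot: [-89.8, -1.4, -145.0]
contact_force: [0.0, -0.1, -0.4]
width: 0.0002
```

```bash
python3 - <<'E'
from h import *
go(.641*X+.2565*Y,.275)
E
```

```text
rot [ -89.82   -1.41 -145.04] pos [0.6826 0.1223 0.3137] F [ 0.  -0.1 -0.4] t 9.075 tool shift [ 0.002   0.0388 -0.0009]
```

jog_arm --commands '[[[0,0.013,0,0,0,0],[0,0.013,0,0,0,0],[0,0.01,0,0,0,0],[0,0,0,0,0,0]]]'

```text
clock: 9.57
ee_pos: [0.6813, 0.1211, 0.2725]
ee_rot: [-89.9, -1.6, -144.5]
contact_force: [1.1, -0.0, 0.1]
width: 0.0003
```

```bash
python3 - <<'E'
from h import *
from workcell import *
d=np.array([-.665,-.747]);n=np.array([-.747,.665]);p=np.array([.637,.1765])
e=p+.055*np.array([-np.sin(1.47),np.cos(1.47)])-d*.0172+n*.005
go(e[0]*X+e[1]*Y,.275)
c=camera("scene");np.savez("pics/scene5.npz",**c);cv2.imwrite("pics/scene5.png",cv2.resize(c["image"][200:360,240:400],(600,600),interpolation=cv2.INTER_CUBIC))
E
```

```text
rot [ -89.93   -1.59 -144.52] pos [0.6813 0.1211 0.2725] F [ 1.1 -0.   0.1] t 9.575 tool shift [ 0.0787 -0.0003  0.0012]
```

View pics/scene5.png

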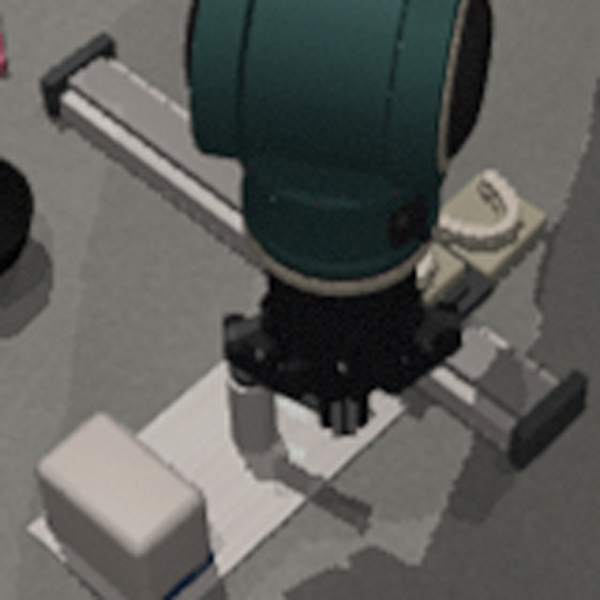

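The fingers at (345,415) are near the lock post, with the boss at (250,390). Now pushing along the chord.

jog_arm --commands '[[[0.008,0,0,0,0,0],[0.008,0,0,0,0,0],[0.008,0,0,0,0,0],[0.008,0,0,0,0,0],[0.008,0,0,0,0,0]]]'

```text
clock: 10.25
ee_pos: [0.6471, 0.097, 0.2759]
ee_rot: [-89.9, -1.4, -144.5]
contact_force: [0.2, 1.2, -0.7]
width: 0.0001
```

jog_arm --commands '[[[0.008,0,0,0,0,0],[0.008,0,0,0,0,0],[0.006,0,0,0,0,0],[0.006,0,0,0,0,0]]]'

```text
clock: 10.75
ee_pos: [0.6228, 0.0789, 0.2769]
ee_rot: [-89.8, -1.4, -144.5]
contact_force: [2.6, -0.1, -0.3]
width: 0.0002
```

```bash
python3 - <<'E'
from h import *
d=np.array([-.665,-.747]);n=np.array([-.747,.665]);p=np.array([.637,.1765])
e=p+.055*np.array([-np.sin(1.47),np.cos(1.47)])-d*.0172+n*.005
go(e[0]*X+e[1]*Y,.275)
E
```

```text
rot [ -89.81   -1.36 -144.52] pos [0.6228 0.0789 0.2769] F [ 2.6 -0.1 -0.3] t 10.75 tool shift [0.0065 0.002  0.0008]
```

jog_arm --commands '[[[0.004,0.002,0,0,0,0],[0.003,0,0,0,0,0]]]'

```text
clock: 11.0
ee_pos: [0.6172, 0.075, 0.2753]
ee_rot: [-89.8, -1.2, -144.5]
contact_force: [15.5, 8.7, -9.1]
width: 0.0005
```

jog_arm --commands '[[[0.002,0,0,0,0,0]]]'

```text
clock: 11.12
ee_pos: [0.6161, 0.0751, 0.2757]
ee_rot: [-89.8, -1.0, -144.4]
contact_force: [11.7, 8.4, -4.4]
width: 0.0
```

jog_arm --commands '[[[0.002,0,0,0,0,0]]]'

```text
clock: 11.25
ee_pos: [0.615, 0.0751, 0.276]
ee_rot: [-89.8, -0.8, -144.4]
contact_force: [4.9, 6.8, -1.7]
width: 0.0003
```

The force rose to about 17 N, so the bar is at its stop. Backing off, rising and looking.

jog_arm --commands '[[[-0.015,0,0,0,0,0],[-0.02,0,0,0,0,0],[0,-0.03,0,0,0,0],[0,-0.04,0,0,0,0],[0,-0.04,0,0,0,0],[-0.02,-0.03,0.0,0,-10,0],[-0.02,0,0,0,-10,0],[-0.02,0,0,0,-10,0],[0,0,0,0,-10,0],[0,0,0,0,0,0]]]'

```text
clock: 12.5
ee_pos: [0.6918, 0.1458, 0.4162]
ee_rot: [-90.8, -0.9, -103.2]
contact_force: [-0.5, 1.0, 0.2]
width: 0.0
```

jog_arm --commands '[[[0.06,0,0,0,0,0],[0.06,0,0,0,0,0],[0.06,0,0,0,0,0],[0.06,0,0,0,0,0],[0,0,0,0,0,0],[0,0,0,0,0,0]]]'

```text
clock: 13.25
ee_pos: [0.6343, -0.0937, 0.4186]
ee_rot: [-91.0, -0.9, -104.8]
contact_force: [0.1, -0.2, 0.2]
width: 0.0001
```

```bash
python3 - <<'E'
from h import *
from workcell import *
go((.52,-.05),.33)
for n in("wrist","side"):
    c=camera(n);np.savez(f"pics/{n}6.npz",**c);cv2.imwrite(f"pics/{n}6.png",c["image"])
E
```

```text
rot [ -91.     -0.94 -104.82] pos [ 0.6343 -0.0937  0.4186] F [ 0.1 -0.2  0.2] t 13.25 tool shift [-0.0145  0.0905 -0.1201]
```

View pics/wrist6.png

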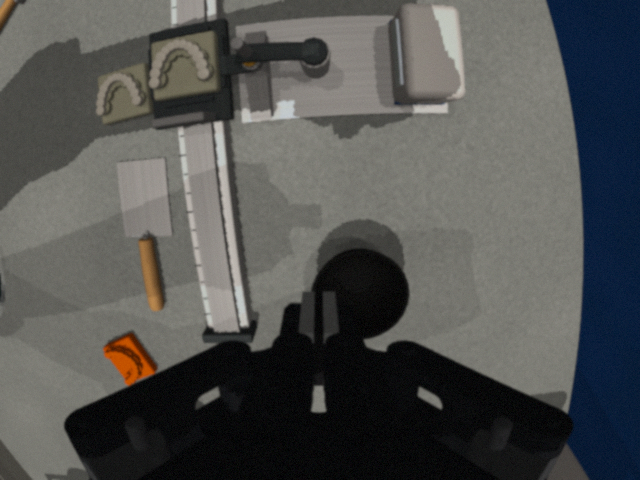

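The bar runs from the pivot (316,52) to (240,56), across the plunger. The cast is seated and the neighbours are unmoved. A numeric check before handing in:

```bash
python3 - <<'E'
from h import *
P=lambda p,z:(lambda w:np.array([w@X,w@Y]))(fish("wrist6",p,z))
a,b=P((315,52),.08),P((246,53),.08);d=b-a
print("pivot",a,"bar pt",b,"angle",np.arctan2(-d[0],d[1]))
print("tab rear",P((155,127),.082),P((215,121),.082),"plate rear",P((232,119),.045),"cast mid top",P((185,62),.06))
E
```

```text
pivot [0.63942794 0.1744544 ] bar pt [0.58298153 0.17885915] angle 1.4929199466767307
tab rear [0.49777366 0.12576136] [0.55354148 0.12372028] plate rear [0.55917506 0.12564769] cast mid top [0.52186494 0.18350305]
```

Bar angle is about 1.49 rad (stop 1.5), the slide is still home within measurement error, and the robot is clear. Handing in.

```bash
python3 -c "
from workcell import *
print(close_job())"
```

```text
the job is handed in; nothing more can be done
None
```

I pushed the slide by its tab into the notch, turned the lock bar over the plunger to its stop, and handed the job in with the robot clear. That took about 13 s of the 64 s allowed; no verdict was reported.

- **Slide in the notch:** The push force dropped from about 7 N to 0 as the plunger fell in. A gentle second push met the steep far side at about 7 N, and I stopped there.
- **Lock bar:** It met its stop at roughly 17–20 N on the post. The last picture puts it at about 1.49 rad (stop 1.5).
- **Cast and bystanders:** In the last picture the cast sits in its seat and the objects in view stand where they were. The bottle, beaker, brush and articulator were not in that last picture, but nothing was moved near them.
- **Robot:** The arm was well above everything and the contact force read about 0.

**Where the checks disagreed:**
- **Notch position:** My camera estimates of the pivot and slide along the rail scatter by about 3 mm. The picture alone could not confirm the 2.5 mm tolerance, so that rests on the force readings.
- **After the drop:** One picture put the slide about 3 mm short of where the push force said it was. The next picture agreed with the force.

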